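# Sort the pantry goods and snap the bin shut

### The arm

A 6-joint arm with a two-finger parallel gripper is mounted at the origin on the work surface. World frame = base frame: x ahead of the robot, y to its left, z up, the work surface at z = 0. Lengths are in mm, angles in rad, forces in N, time in s.
With the tool pointing down it reaches from about 400 to 925 mm from the base axis. Payload 3.4 kg.
Tool frame: the origin (TCP) lies at the very end of the fingers, on their centre line; the grasp point (between the pads) lies 19 mm behind it; z points along the fingers, y is the line along which they close (so a half turn about z gives the same grasp; the last joint's range is limited). The gripper opens to 85 mm and grips with 20 to 120 N. Pads are 22 mm wide; open, the fingers measure 114 mm over their backs; the gripper's body (76 mm by 85 mm) begins 54 mm behind the grasp point. The pads swing forward as they close: fully open they stand 13 mm farther back than shut.
Start: joints at [1.246, 0.307, 1.506, -0, 1.328, -0.073], TCP at [142.726, 557.01, 231.305] pointing down, gripper open.
Joint ranges: [-3.12, 3.12], [-1.05, 2.28], [0.14, 2.33], [-1.42, 4.57], [0.1, 2.73], [-2.68, 2.68]. Speed limits (rad/s): [2.57, 2.57, 3.14, 3.14, 3.14, 3.14].

### API

Orientations are given as a 3x3 rotation matrix whose columns are the frame's x, y, z axes.
In Python, from station import * gives the robot as it stands. The module is installed in compiled form; this text tells all that it offers.
- The arm moves only by the tool move_arm, never from a script. Its argument "plan" is a list of rows, each a list of 3 entries, a list of its own where there are three numbers: the closure, from -1 (fully open) to 1 (shut), then the shift along the world's x, y, z as a fraction of full scale, then the turn, a rotation vector about the world's x, y, z as a fraction of full scale. A call has 1 to 20 rows; each row is the pose to reach, as a shift and turn from the pose commanded when the call began; what a row does not reach only later rows make up. Full scale, the value 1, is 0.2 m for a shift and 90 degrees for a turn. A row lasts 1/10 s, in which the tool goes at most 50 mm and 8.59 degrees, less where a joint would pass 70% of its speed; a pose out of reach is approached as far as the arm can. A call with a number of a shift or a turn outside -1 to 1 is refused whole. A call with a gripper value outside its range is refused whole. The fingers move at their own pace and stop on an object; "grip_force" is the grip in N (left out, the last holds). Time passes only in rows, so rows that repeat a pose let the fingers close. It gives the time, the measured TCP pose, the force, the opening and the grip force at its end, in the units of the state.
- get_state(): the state, without advancing time (a new reading comes with each control period).
- camera(name): name is "side" or "top"; returns a dict with "pixels" (480x640x3 uint8, red, green, blue), "K" (3x3 intrinsics, pixels), "world_to_cam" (4x4, takes a point from world to camera coordinates). Camera axes: x right, y up, looking along -z (the intrinsics and any distortion apply to the point x, -y, -z); pixel columns grow to the right and rows downward; lengths in mm; the calibration is good to about 2 mm. A picture is of the moment at which its call begins. There is no depth.
- sign_off(): hands the job in; it is judged then, once.
The state is a dict: "time": time; "joint_positions": joint angles; "qd": joint speeds; "joint_torque": joint torques, N m; "ee_pos": TCP position; "tcp_rot": TCP orientation; "force": force on the tool from outside, world axes, zero at the start; "torque": the same for the moment, N m; "finger_gap": opening from 0.0 (shut) to 1.0 (fully open); "grip_force": force on a finger pad.
Only numpy, scipy, OpenCV 4.12 (cv2) and the standard library are available. Lean on these libraries where they do the work, as an engineer would, in place of code of your own. Each camera call takes 0.05 s, during which the arm holds its last target. There are 200 camera calls.

### The job

Tidy the pantry shelf: put the food tin into the blue bin, and lay both wooden utensils (spoon and slotted spatula) down in the wooden tray so that they lie inside it below its rim. When everything is sorted and let go, swing the bin's flip-top lid over and push it down until it snaps shut under both hooks and stays shut. Leave the pressure cooker lid and the plates where they are.

Things in the scene. Friction and masses are not known exactly. Their poses are not given: they have to be found in the camera images.
- bin: Blue plastic open-topped bin fixed to the shelf, outer size 150 (x) x 200 (y) x 85 high, walls and floor 4 mm. Origin: centre of its underside, z up; -x is its front (faces the robot's side, yaw within 0.25 rad), +x its hinge side. It stands left or right of the robot, the tray on the other side.
- hook_l_nose (a point): Top of the left snap hook's nose, bin coordinates (-84.5, 70, 99.5). The hook is a springy upright finger of blue plastic, 18 wide, on the outside of the bin's front wall, z = 45 to 102, out to x = -94. Its round nose points inward over the front edge of the shut lid and springs aside by 2 to 3 mm as the lid is pushed past.
- hook_r_nose (a point): Top of the right snap hook's nose, bin coordinates (-84.5, -70, 99.5); otherwise as the left one.
- lid (a joint): Angle of the bin's blue flip-top lid (rad): 0 shut on the rim, 1.57 upright, 1.8 fully back; starts 1.57 to 1.75. Plate 158 x 200 x 8 mm hinged along bin y on top of the +x rim. Hinge friction (0.15 N m) keeps it where it is left. Below about 0.08 rad its front edge rides on the two hooks and must be pressed with 5 to 15 N near that edge until it snaps to 0.
- lid_edge (a point): Middle of the lid's free edge on its outer face (on top when shut; facing +x, away from the robot, when upright), 150 mm from the hinge; the round rim reaches 8 mm farther. Axes turn with the lid: as the bin's when shut, z out of the outer face.
- lid_hinge (a point): Middle of the lid's hinge line, in bin coordinates (75, 0, 85).
- tray: Open wooden tray fixed to the shelf, outer size 240 (x) x 150 (y) x 45 high, walls 6 mm, floor 6 mm. Origin: centre of its underside, z up, long side along its x.
- tin: Upright food tin with a paper label, diameter 54, height 65, about 0.2 kg. Origin: centre of its underside.
- spoon: Wooden spoon lying flat, 180 long, about 30 g. Origin: on its underside at mid-length, under the handle; x runs along it towards the head, z up. Handle 12 wide and 14 high from x = -90 to 56; round bowl 36 in diameter, 12 high, about x = 72.
- spoon_head (a point): Head end of the spoon, x = 90 in its frame.
- spoon_butt (a point): Handle end of the spoon, x = -90 in its frame.
- spatula: Slotted wooden spatula lying flat, 180 long, about 30 g. Origin: on its underside at mid-length, under the handle; x runs along it towards the blade, z up. Handle 12 wide and 14 high from x = -90 to 25; blade 34 wide, 5 to 7 thick, from x = 22 to 90.
- spatula_head (a point): Blade end of the spatula, x = 90 in its frame.
- spatula_butt (a point): Handle end of the spatula, x = -90 in its frame.
- cooker_lid: Stainless steel pressure cooker lid lying flat, 200 in diameter, 26 high (side grip 29), with a black valve knob in the middle up to 55 high. Origin: centre of its underside. To be left alone.
- plate_low: Lower of two stacked white melamine plates, 200 in diameter, 20 high. Origin: centre of its underside. To be left alone.
- plate_top: Upper of the two stacked plates, as the lower one. To be left alone.

How it is judged (in metres and radians):
On the way, in this order (a step that is already met when the one before it is completed fails the run):
1. the tin is in the bin and both utensils lie in the tray, let go and at rest, with the bin's lid still open (over 1 rad) (x of tin in the frame of bin between -0.073 and 0.073 m and y of tin in the frame of bin between -0.098 and 0.098 m and z of tin in the frame of bin between -0.005 and 0.08 m and x of spoon_head in the frame of tray between -0.12 and 0.12 m and y of spoon_head in the frame of tray between -0.075 and 0.075 m and z of spoon_head in the frame of tray between -0.005 and 0.045 m and x of spoon_butt in the frame of tray between -0.12 and 0.12 m and y of spoon_butt in the frame of tray between -0.075 and 0.075 m and z of spoon_butt in the frame of tray between -0.005 and 0.045 m and x of spatula_head in the frame of tray between -0.12 and 0.12 m and y of spatula_head in the frame of tray between -0.075 and 0.075 m and z of spatula_head in the frame of tray between -0.005 and 0.045 m and x of spatula_butt in the frame of tray between -0.12 and 0.12 m and y of spatula_butt in the frame of tray between -0.075 and 0.075 m and z of spatula_butt in the frame of tray between -0.005 and 0.045 m and linear speed of each of tin, spoon, spatula below 0.03 m/s and contact force between each of tin, spoon, spatula and the fingers below 0.1 N and value of joint lid above 1 rad), for 0.2 s.
2. the bin's lid is snapped shut (below 0.025 rad) (value of joint lid below 0.025 rad), for 0.2 s.
At the end, for the whole second after the job is handed in: The tin is at rest inside the bin; both ends of each utensil are within the tray's outline and below its 45 mm rim, at rest; the lid is snapped shut under the hooks (angle below 0.025 rad) and stays so (x of tin in the frame of bin between -0.073 and 0.073 m and y of tin in the frame of bin between -0.098 and 0.098 m and z of tin in the frame of bin between -0.005 and 0.08 m and x of spoon_head in the frame of tray between -0.12 and 0.12 m and y of spoon_head in the frame of tray between -0.075 and 0.075 m and z of spoon_head in the frame of tray between -0.005 and 0.045 m and x of spoon_butt in the frame of tray between -0.12 and 0.12 m and y of spoon_butt in the frame of tray between -0.075 and 0.075 m and z of spoon_butt in the frame of tray between -0.005 and 0.045 m and x of spatula_head in the frame of tray between -0.12 and 0.12 m and y of spatula_head in the frame of tray between -0.075 and 0.075 m and z of spatula_head in the frame of tray between -0.005 and 0.045 m and x of spatula_butt in the frame of tray between -0.12 and 0.12 m and y of spatula_butt in the frame of tray between -0.075 and 0.075 m and z of spatula_butt in the frame of tray between -0.005 and 0.045 m and linear speed of each of tin, spoon, spatula below 0.03 m/s and value of joint lid below 0.025 rad); the robot touches nothing.
It fails at once if the pressure cooker lid or a plate is shifted by more than 15 mm (distance of any of cooker_lid, plate_low, plate_top from where it was at the start of the episode above 0.015 m).
It also fails if it takes over 72 s, if anything falls off the work surface, if the arm or the gripper's body presses on something with over 40 N, if the wrist force passes 120 N, or if a joint passes its speed limit or range.

## Working session

There is one attempt and no reset: what is moved stays moved. The work goes in short steps, Python scripts to look and compute and a tool call to move; the robot and the scene stay as the last step left them, time stands still between calls to the robot, and variables do not carry over. Pictures are saved under pics/ and viewed, at most 10 in all, crops included, and the job is handed in when it is done.

Besides the shell and the picture viewer there is one more tool, called after "Call:" in YAML: its name, and indented under it one key for each argument. move_arm: Moves the arm, as the interface text tells. Its arguments: {"type":"object","properties":{"plan":{"type":"array","items":{"type":"array"}},"grip_force":{"type":"number"}},"required":["plan"]}

```bash
mkdir -p pics; python3 - <<'E'
from station import *
import cv2,numpy as np
for n in("top","side"):
    c=camera(n); cv2.imwrite(f"pics/{n}0.png",c["pixels"][:,:,::-1]); np.savez(f"{n}.npz",K=c["K"],T=c["world_to_cam"]); print(n,c["K"],c["world_to_cam"],[k for k in c])
s=get_state();print(s["tcp_rot"],s["time"],s["ee_pos"],s["finger_gap"])
E
```

```text
top [[497.76060801   0.         329.07840335]
 [  0.         497.76060801 242.76022623]
 [  0.           0.           1.        ]] [[-2.74925851e-02 -9.99612506e-01  4.35831256e-03 -9.55513334e+00]
 [ 9.86415996e-01 -2.64227621e-02  1.62127483e-01 -5.72999949e+02]
 [-1.61949501e-01  8.75641286e-03  9.86760196e-01 -1.21570593e+03]
 [ 0.00000000e+00  0.00000000e+00  0.00000000e+00  1.00000000e+00]] ['pixels', 'K', 'world_to_cam']
side [[489.87027898   0.         315.49977947]
 [  0.         489.87027898 236.70945589]
 [  0.           0.           1.        ]] [[ 9.82579228e-01 -1.85564228e-01 -1.01969582e-02 -5.74623870e+02]
 [ 1.27644213e-01  6.33973724e-01  7.62747843e-01 -1.30430845e+02]
 [-1.35074111e-01 -7.50761769e-01  6.46615612e-01 -1.17645703e+03]
 [ 0.00000000e+00  0.00000000e+00  0.00000000e+00  1.00000000e+00]] ['pixels', 'K', 'world_to_cam']
[[-9.68715720e-01  2.48172310e-01 -5.99004889e-04]
 [ 2.48172985e-01  9.68714209e-01 -1.71798804e-03]
 [ 1.53907486e-04 -1.81289885e-03 -9.99998345e-01]] 0.1 [142.51749738 556.42555437 230.47079353] 0.9965820526315575
```

View pics/top0.png

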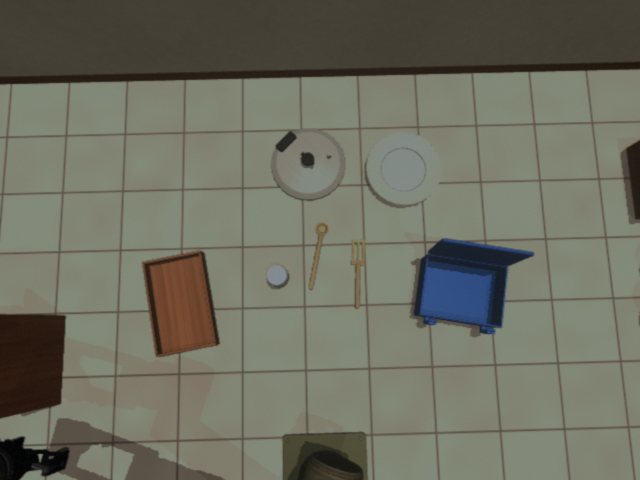

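View pics/side0.png

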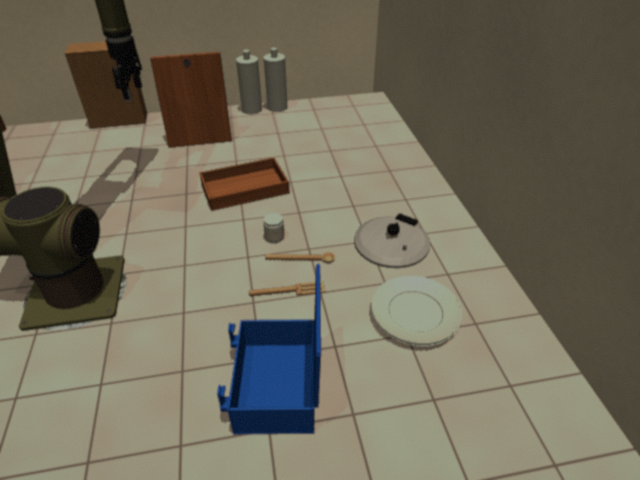

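```bash
python3 - <<'E'
import cv2,numpy as np
t=cv2.imread("pics/top0.png");s=cv2.imread("pics/side0.png")
def cr(im,x0,y0,x1,y1,k):
    o=cv2.resize(im[y0:y1,x0:x1],None,fx=k,fy=k,interpolation=cv2.INTER_CUBIC)
    o=cv2.convertScaleAbs(o,alpha=1.4)
    for x in range(-(-x0//20)*20,x1,20):
        cv2.line(o,(int((x-x0)*k),0),(int((x-x0)*k),6),(255,255,255),1);cv2.putText(o,str(x),(int((x-x0)*k)+2,10),0,.35,(0,0,255),1)
    for y in range(-(-y0//20)*20,y1,20):
        cv2.line(o,(0,int((y-y0)*k)),(6,int((y-y0)*k)),(255,255,255),1);cv2.putText(o,str(y),(2,int((y-y0)*k)+12),0,.35,(0,0,255),1)
    return o
cv2.imwrite("pics/A.png",cr(t,140,220,370,365,3.4))
cv2.imwrite("pics/B.png",cr(s,195,155,345,305,4))
c=np.zeros((600,800,3),np.uint8)
a=cr(t,410,230,540,340,3);b=cr(s,210,260,335,440,3.2)
c[:a.shape[0],:a.shape[1]]=a;c[:b.shape[0],395:395+b.shape[1]]=b
cv2.imwrite("pics/C.png",c)
E
```

```text
(no output)
```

View pics/A.png

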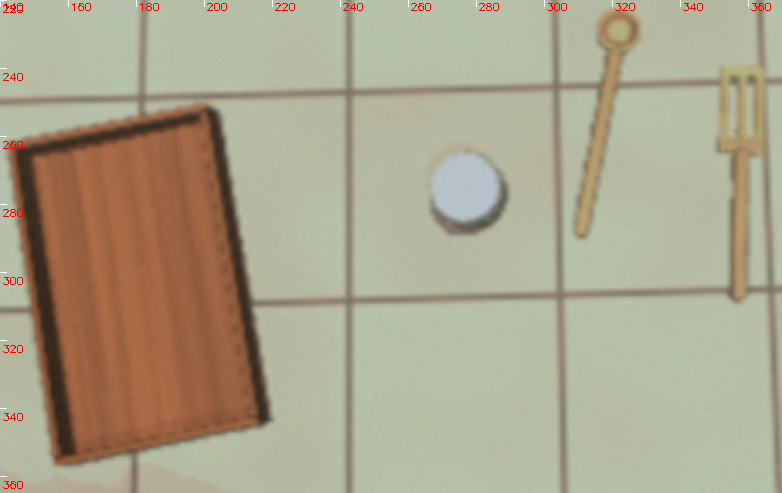

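View pics/B.png

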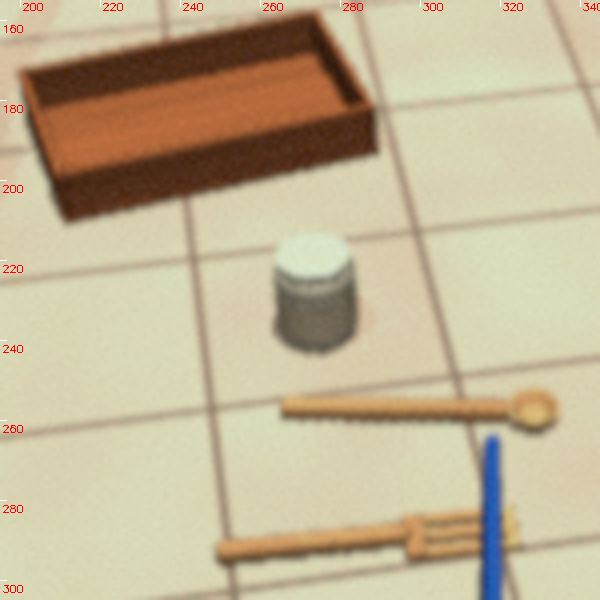

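View pics/C.png

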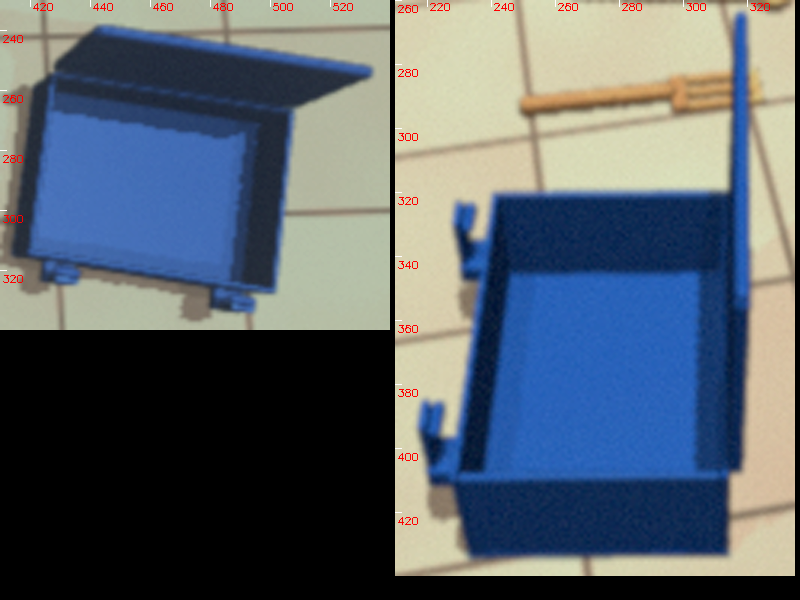

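```bash
cat >h.py <<'E'
import numpy as np
from scipy.optimize import least_squares
C={n:np.load(f"{n}.npz") for n in("top","side")}
def proj(n,P):
    P=np.atleast_2d(P);T=C[n]["T"];p=P@T[:3,:3].T+T[:3,3];q=p*[1,-1,-1];q=q@C[n]["K"].T;return q[:,:2]/q[:,2:]
def tri(a,b,x0=(500,0,20)):
    r=least_squares(lambda x:np.r_[proj("top",x)[0]-a,proj("side",x)[0]-b],x0);return r.x.round(1),np.sqrt((r.fun**2).mean()).round(2)
def fit(obs,x0):  # obs: (cam,(lx,ly,lz),(u,v)); x,y,z,yaw
    def f(p):
        c,s=np.cos(p[3]),np.sin(p[3]);o=[]
        for n,l,u in obs:
            o.append(proj(n,[p[0]+c*l[0]-s*l[1],p[1]+s*l[0]+c*l[1],p[2]+l[2]])[0]-u)
        return np.ravel(o)
    r=least_squares(f,x0,loss="soft_l1");return r.x.round(3),f(r.x).reshape(-1,2).round(1).tolist()
E
python3 - <<'E'
from h import *
print("tin top",tri((277.1,275.3),(273,219)))
for n,a,b in[("spoon butt",(310.6,288.8),(265.75,256.75)),("bowl",(321.8,228.8),(328.5,257.2)),("spat butt",(357,307.6),(250,293)),("spat end",(358.2,240),(323.75,286.75)),("blade start",(357.4,263.5),(298.75,289.25)),
 ("lid L",(442.7,239),(317.8,264)),("lid R",(534,253.3),(318.4,354.7)),("hookL",(431.7,320),(231.9,324.4)),("hookR",(488.3,330),(221.6,386.6))]: print(n,*tri(a,b))
# tray: yaw ~ long axis along world x
o=[("top",(120,75,45),(143.5,263.5)),("top",(-120,75,45),(156.2,356.2)),("top",(120,-75,45),(200,251.2)),("top",(-120,-75,0),(219.4,343.5)),
("side",(-120,75,45),(200,173)),("side",(120,75,45),(274.5,158)),("side",(120,-75,45),(288.8,182)),("side",(-120,-75,45),(210.5,200)),("side",(120,-75,0),(289.5,193)),("side",(-120,-75,0),(212,210.5))]
print("tray",fit(o,[500,350,0,.2]))
o=[("top",(75,100,85),(427.3,254.3)),("top",(75,-100,85),(508.3,266)),("top",(-75,-100,85),(501.7,327.3)),("top",(-75,100,85),(420,315.7)),
("side",(-75,100,85),(241.25,320.3)),("side",(75,100,85),(314.7,320.3)),("side",(-75,-100,85),(229.4,408.4)),("side",(75,-100,85),(314,407.8)),("side",(-75,-100,0),(233.4,433.75)),("side",(75,-100,0),(314,432.8))]
print("bin",fit(o,[500,-350,0,-.2]))
E
```

```text
tin top (array([492. , 106.1,  61.2]), np.float64(0.04))
spoon butt [460.1  25.5   5.5] 0.02
bowl [617.2  -7.3   5.2] 0.02
spat butt [409.3 -92.5   4.7] 0.11
spat end [ 5.856e+02 -1.024e+02  3.000e-01] 0.03
blade start [524.5 -98.1  -0.6] 0.29
lid L [ 541.7 -268.   238. ] 0.33
lid R [ 505.2 -462.6  236. ] 0.45
hookL [ 370.1 -262.4  101.2] 0.49
hookR [ 343.4 -396.1   96.8] 0.36
tray (array([ 4.32198e+02,  3.56126e+02, -7.85400e+00,  1.79000e-01]), [[-1.9, -1.3], [-0.4, 0.9], [0.1, -1.0], [0.5, 0.1], [-0.5, -0.1], [-0.1, -0.4], [0.6, 0.1], [-1.1, -0.3], [0.6, 1.5], [-0.3, 1.8]])
bin (array([ 4.41341e+02, -3.48933e+02, -1.90500e+00, -1.83000e-01]), [[-0.4, -0.8], [-0.3, 0.1], [0.2, 0.3], [-0.8, -1.2], [-0.6, -1.0], [-0.4, -1.7], [-1.9, 0.8], [0.5, 0.7], [-0.1, 0.2], [1.0, 0.5]])
```

Call:
move_arm:
  plan:
    - [-1,[0.75,-1,0],[0,0,0]]
    - [-1,[0.75,-1,0],[0,0,0]]
    - [-1,[0.75,-1,0],[0,0,0]]
    - [-1,[0.75,-1,0],[0,0,0]]
    - [-1,[0.75,-1,0],[0,0,0]]
    - [-1,[0.75,-1,0],[0,0,0]]
  grip_force: 40

```text
time: 0.7
ee_pos: [295.3, 352.0, 231.0]
tcp_rot: [[-0.967, 0.255, 0.001], [0.255, 0.967, -0.003], [-0.002, -0.003, -1.0]]
force: [-0.3, 0.5, -0.5]
finger_gap: 1.001
grip_force: 0.0
```

Call:
move_arm:
  plan:
    - [-1,[0.75,-1,-0.3],[0,0,0]]
    - [-1,[0.75,-1,-0.3],[0,0,0]]
    - [-1,[0.75,-1,-0.3],[0,0,0]]
    - [-1,[0.75,-1,-0.3],[0,0,0]]
    - [-1,[0.75,-1,-0.3],[0,0,0]]
    - [-1,[0.75,-1,-0.3],[0,0,0]]

```text
time: 1.3
ee_pos: [445.1, 153.8, 170.0]
tcp_rot: [[-0.968, 0.253, -0.0], [0.253, 0.968, -0.002], [-0.0, -0.002, -1.0]]
force: [-0.0, -0.1, -0.4]
finger_gap: 1.001
grip_force: 0.0
```

Call:
move_arm:
  plan:
    - [-1,[0.245,-0.255,0],[0,0,0]]
    - [-1,[0.245,-0.255,0],[0,0,0]]
    - [-1,[0.245,-0.255,-0.2],[0,0,0]]
    - [-1,[0.245,-0.255,-0.4],[0,0,0]]
    - [-1,[0.245,-0.255,-0.6],[0,0,0]]
    - [-1,[0.245,-0.255,-0.765],[0,0,0]]
    - [-1,[0.245,-0.255,-0.765],[0,0,0]]
    - [1,[0.245,-0.255,-0.765],[0,0,0]]
    - [1,[0.245,-0.255,-0.765],[0,0,0]]
    - [1,[0.245,-0.255,-0.765],[0,0,0]]
    - [1,[0.245,-0.255,-0.765],[0,0,0]]
    - [1,[0.245,-0.255,-0.765],[0,0,0]]
    - [1,[0.245,-0.255,-0.765],[0,0,0]]

```text
time: 2.6
ee_pos: [493.4, 106.7, 20.4]
tcp_rot: [[-0.969, 0.248, 0.004], [0.248, 0.969, 0.001], [-0.004, 0.002, -1.0]]
force: [-0.9, 3.7, 7.3]
finger_gap: 0.614
grip_force: 42.8
```

Call:
move_arm:
  plan:
    - [1,[0,0,0.25],[0,0,0]]
    - [1,[0,0,0.5],[0,0,0]]
    - [1,[0,-0.2,0.7],[0,0,0]]
    - [1,[-0.16,-1,0.7],[0,0,0]]
    - [1,[-0.16,-1,0.7],[0,0,0]]
    - [1,[-0.16,-1,0.7],[0,0,0]]
    - [1,[-0.16,-1,0.7],[0,0,0]]

```text
time: 3.3
ee_pos: [458.7, -97.8, 159.5]
tcp_rot: [[-0.968, 0.251, 0.001], [0.251, 0.968, -0.003], [-0.002, -0.002, -1.0]]
force: [-0.2, 0.3, -1.7]
finger_gap: 0.622
grip_force: 43.6
```

Call:
move_arm:
  plan:
    - [1,[-0.16,-1,0],[0,0,0]]
    - [1,[-0.16,-1,0],[0,0,0]]
    - [1,[-0.16,-1,0],[0,0,0]]
    - [1,[-0.16,-1,0],[0,0,0]]
    - [1,[-0.16,-1,0],[0,0,0]]

```text
time: 3.8
ee_pos: [427.6, -300.8, 159.5]
tcp_rot: [[-0.967, 0.254, 0.003], [0.254, 0.967, -0.006], [-0.004, -0.005, -1.0]]
force: [0.6, 0.7, -2.1]
finger_gap: 0.617
grip_force: 43.7
```

Call:
move_arm:
  plan:
    - [1,[0,-0.26,0],[0,0,0]]
    - [1,[0,-0.26,0],[0,0,0]]
    - [1,[0,-0.26,-0.2],[0,0,0]]
    - [1,[0,-0.26,-0.4],[0,0,0]]
    - [1,[0,-0.26,-0.6],[0,0,0]]
    - [1,[0,-0.26,-0.66],[0,0,0]]
    - [1,[0,-0.26,-0.66],[0,0,0]]
    - [1,[0,-0.26,-0.66],[0,0,0]]
    - [-0.6,[0,-0.26,-0.66],[0,0,0]]
    - [-0.6,[0,-0.26,-0.66],[0,0,0]]
    - [-0.6,[0,-0.26,-0.66],[0,0,0]]
    - [-0.6,[0,-0.26,-0.66],[0,0,0]]

```text
time: 5.0
ee_pos: [428.0, -346.2, 26.9]
tcp_rot: [[-0.969, 0.248, 0.001], [0.248, 0.969, -0.001], [-0.001, -0.001, -1.0]]
force: [0.5, 0.2, -0.3]
finger_gap: 0.799
grip_force: 0.0
```

Call:
move_arm:
  plan:
    - [-0.6,[0,0,0.2],[0,0,0]]
    - [-0.6,[0,0,0.45],[0,0,0]]
    - [-0.6,[0,0.1,0.7],[0,0,0.05]]
    - [0.2,[0.38,1,0.7],[0,0,0.124]]
    - [0.2,[0.38,1,0.7],[0,0,0.124]]
    - [0.2,[0.38,1,0.7],[0,0,0.124]]
    - [0.2,[0.38,1,0.7],[0,0,0.124]]
    - [0.2,[0.38,1,0.7],[0,0,0.124]]
  grip_force: 35

```text
time: 5.8
ee_pos: [505.4, -140.9, 166.8]
tcp_rot: [[-0.999, 0.05, 0.002], [0.05, 0.999, 0.002], [-0.002, 0.002, -1.0]]
force: [0.6, -1.0, 0.8]
finger_gap: 0.399
grip_force: 0.0
```

Call:
move_arm:
  plan:
    - [0.2,[0,0.24,0],[0,0,0]]
    - [0.2,[0,0.24,-0.2],[0,0,0]]
    - [0.2,[0,0.24,-0.4],[0,0,0]]
    - [0.2,[0,0.24,-0.55],[0,0,0]]
    - [0.2,[0,0.24,-0.55],[0,0,0]]

```text
time: 6.3
ee_pos: [500.0, -97.5, 52.9]
tcp_rot: [[-0.998, 0.056, -0.009], [0.056, 0.998, 0.002], [0.009, 0.002, -1.0]]
force: [-0.7, -0.4, -0.1]
finger_gap: 0.401
grip_force: 0.0
```

```bash
python3 - <<'E'
from station import *
import cv2,numpy as np
s=get_state();print(s["ee_pos"].round(1) if hasattr(s["ee_pos"],"round") else s["ee_pos"],s["finger_gap"])
c=np.zeros((600,800,3),np.uint8)
t=camera("top")["pixels"][:,:,::-1];d=camera("side")["pixels"][:,:,::-1]
c[:480,:380]=cv2.resize(t[215:335,300:395],(380,480),interpolation=2);c[:600,400:]=cv2.resize(d[230:380,220:320],(400,600),interpolation=2)
cv2.imwrite("pics/D.png",c)
E
```

```text
[500.  -97.5  52.9] 0.40075121368447847
```

View pics/D.png

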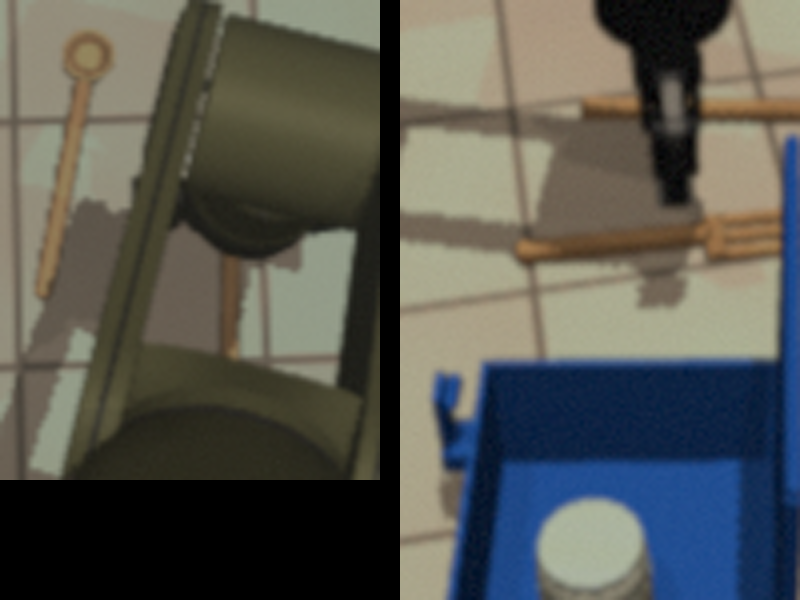

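Call:
move_arm:
  plan:
    - [0.2,[0,0,-0.15],[0,0,0]]
    - [0.2,[0,0,-0.26],[0,0,0]]
    - [0.2,[0,0,-0.26],[0,0,0]]
    - [1,[0,0,-0.26],[0,0,0]]
    - [1,[0,0,-0.26],[0,0,0]]
    - [1,[0,0,-0.26],[0,0,0]]
    - [1,[0,0,-0.26],[0,0,0]]
    - [1,[0,0,-0.26],[0,0,0]]
    - [1,[0,0,-0.1],[0,0,0]]
    - [1,[0,0,0.1],[0,0,0]]
    - [1,[0,0,0.24],[0,0,0]]
    - [1,[0,0,0.24],[0,0,0]]

```text
time: 7.6
ee_pos: [507.2, -98.9, 109.1]
tcp_rot: [[-0.998, 0.056, 0.01], [0.056, 0.998, -0.003], [-0.01, -0.002, -1.0]]
force: [0.5, -0.3, -0.9]
finger_gap: 0.127
grip_force: 36.0
```

Call:
move_arm:
  plan:
    - [1,[-0.13,1,0],[0,0,0]]
    - [1,[-0.13,1,0],[0,0,0]]
    - [1,[-0.13,1,0],[0,0,0.03]]
    - [1,[-0.13,1,0],[0,0,0.05]]
    - [1,[-0.13,1,0],[0,0,0.05]]

```text
time: 8.1
ee_pos: [475.9, 107.1, 104.1]
tcp_rot: [[-1.0, -0.029, -0.001], [-0.029, 1.0, 0.002], [0.001, 0.002, -1.0]]
force: [0.4, -0.3, 0.1]
finger_gap: 0.128
grip_force: 36.0
```

Call:
move_arm:
  plan:
    - [1,[-0.13,1,0],[0,0,0]]
    - [1,[-0.13,1,0],[0,0,0]]
    - [1,[-0.13,1,0],[0,0,0.03]]
    - [1,[-0.13,1,0],[0,0,0.05]]
    - [1,[-0.13,1,0],[0,0,0.05]]

```text
time: 8.6
ee_pos: [451.8, 307.2, 104.3]
tcp_rot: [[-0.994, -0.106, 0.002], [-0.106, 0.994, 0.003], [-0.002, 0.003, -1.0]]
force: [0.5, -0.3, -0.9]
finger_gap: 0.125
grip_force: 36.0
```

Call:
move_arm:
  plan:
    - [1,[-0.13,0.425,0],[0,0,0.05]]
    - [1,[-0.13,0.425,0],[0,0,0.05]]
    - [1,[-0.13,0.425,0],[0,0,0.05]]
    - [1,[-0.13,0.425,-0.15],[0,0,0.05]]
    - [1,[-0.13,0.425,-0.3],[0,0,0.05]]
    - [1,[-0.13,0.425,-0.4],[0,0,0.05]]
    - [1,[-0.13,0.425,-0.46],[0,0,0.05]]
    - [1,[-0.13,0.425,-0.46],[0,0,0.05]]
    - [1,[-0.13,0.425,-0.46],[0,0,0.05]]

```text
time: 9.5
ee_pos: [426.3, 386.0, 12.2]
tcp_rot: [[-0.984, -0.178, -0.0], [-0.178, 0.984, -0.0], [0.0, -0.0, -1.0]]
force: [0.0, -0.4, -0.7]
finger_gap: 0.126
grip_force: 39.5
```

Call:
move_arm:
  plan:
    - [0.4,[0,0,0],[0,0,0]]
    - [0.4,[0,0,0],[0,0,0]]
    - [0.4,[0,0,0],[0,0,0]]
    - [0.4,[0,0,0.2],[0,0,0]]
    - [0.4,[0,0,0.4],[0,0,0]]
    - [0.2,[0.325,-1,0.4],[0,0,-0.08]]
    - [0.2,[0.325,-1,0.4],[0,0,-0.08]]
    - [0.2,[0.325,-1,0.4],[0,0,-0.08]]
    - [0.2,[0.325,-1,0.4],[0,0,-0.08]]
    - [0.2,[0.325,-1,0.4],[0,0,-0.08]]

```text
time: 10.5
ee_pos: [491.9, 182.8, 92.7]
tcp_rot: [[-0.999, -0.05, 0.001], [-0.05, 0.999, -0.001], [-0.001, -0.002, -1.0]]
force: [-1.2, 0.5, 0.6]
finger_gap: 0.4
grip_force: 0.0
```

Call:
move_arm:
  plan:
    - [0.2,[0.32,-0.91,0],[0,0,-0.05]]
    - [0.2,[0.32,-0.91,0],[0,0,-0.1]]
    - [0.2,[0.32,-0.91,0],[0,0,-0.165]]
    - [0.2,[0.32,-0.91,0],[0,0,-0.165]]
    - [0.2,[0.32,-0.91,-0.15],[0,0,-0.165]]
    - [0.2,[0.32,-0.91,-0.3],[0,0,-0.165]]
    - [0.2,[0.32,-0.91,-0.44],[0,0,-0.165]]
    - [0.2,[0.32,-0.91,-0.44],[0,0,-0.165]]
    - [1,[0.32,-0.91,-0.44],[0,0,-0.165]]
    - [1,[0.32,-0.91,-0.44],[0,0,-0.165]]
    - [1,[0.32,-0.91,-0.44],[0,0,-0.165]]
    - [1,[0.32,-0.91,-0.44],[0,0,-0.165]]
    - [1,[0.32,-0.91,-0.44],[0,0,-0.165]]
    - [1,[0.32,-0.91,-0.3],[0,0,-0.165]]
    - [1,[0.32,-0.91,-0.1],[0,0,-0.165]]
    - [1,[0.32,-0.91,0.06],[0,0,-0.165]]
    - [1,[0.32,-0.91,0.06],[0,0,-0.165]]

```text
time: 12.2
ee_pos: [558.5, 4.8, 109.3]
tcp_rot: [[-0.979, 0.204, 0.01], [0.204, 0.979, -0.001], [-0.01, 0.001, -1.0]]
force: [0.3, 0.3, -0.3]
finger_gap: 0.128
grip_force: 37.9
```

```bash
python3 - <<'E'
from station import *
import cv2,numpy as np
c=np.zeros((600,800,3),np.uint8)
t=camera("top")["pixels"][:,:,::-1];d=camera("side")["pixels"][:,:,::-1]
c[:600,:380]=cv2.resize(t[225:375,135:230],(380,600),interpolation=2);c[:600,400:]=cv2.resize(d[130:310,195:335],(400,600),interpolation=2)
cv2.imwrite("pics/E.png",c)
E
```

```text
(no output)
```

View pics/E.png

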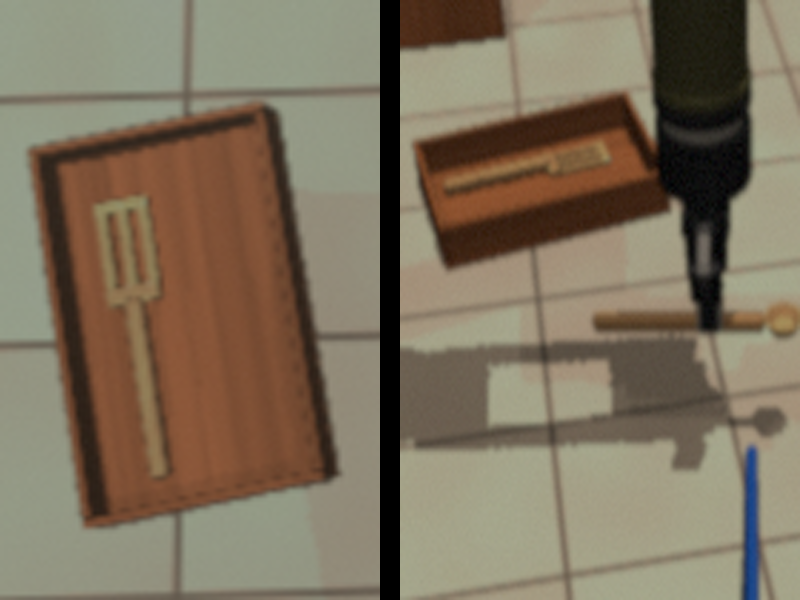

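Call:
move_arm:
  plan:
    - [1,[-0.27,0.8,0],[0,0,0.06]]
    - [1,[-0.27,0.8,0],[0,0,0.12]]
    - [1,[-0.27,0.8,0],[0,0,0.12]]
    - [1,[-0.27,0.8,0],[0,0,0.12]]
    - [1,[-0.27,0.8,0],[0,0,0.12]]

```text
time: 12.8
ee_pos: [498.0, 167.1, 102.7]
tcp_rot: [[-1.0, 0.013, -0.004], [0.013, 1.0, -0.0], [0.004, -0.0, -1.0]]
force: [0.7, -0.9, 0.7]
finger_gap: 0.126
grip_force: 37.9
```

Call:
move_arm:
  plan:
    - [1,[-0.27,0.81,0],[0,0,0.06]]
    - [1,[-0.27,0.81,0],[0,0,0.125]]
    - [1,[-0.27,0.81,0],[0,0,0.125]]
    - [1,[-0.27,0.81,0],[0,0,0.125]]
    - [1,[-0.27,0.81,0],[0,0,0.125]]
    - [1,[-0.27,0.81,-0.15],[0,0,0.125]]
    - [1,[-0.27,0.81,-0.3],[0,0,0.125]]
    - [1,[-0.27,0.81,-0.4],[0,0,0.125]]
    - [1,[-0.27,0.81,-0.46],[0,0,0.125]]
    - [1,[-0.27,0.81,-0.46],[0,0,0.125]]
    - [1,[-0.27,0.81,-0.46],[0,0,0.125]]
    - [0.4,[-0.27,0.81,-0.46],[0,0,0.125]]
    - [0.4,[-0.27,0.81,-0.46],[0,0,0.125]]
    - [0.4,[-0.27,0.81,-0.46],[0,0,0.125]]
    - [0.4,[-0.27,0.81,-0.3],[0,0,0.125]]
    - [0.4,[-0.27,0.81,-0.1],[0,0,0.125]]
    - [0.4,[-0.27,0.81,0.1],[0,0,0.125]]
    - [0.4,[-0.27,0.81,0.3],[0,0,0.125]]
    - [0.4,[-0.27,0.81,0.5],[0,0,0.125]]
    - [1,[-0.27,0.81,0.5],[0,0,0.125]]

```text
time: 14.8
ee_pos: [450.1, 329.3, 211.0]
tcp_rot: [[-0.984, -0.179, 0.011], [-0.179, 0.984, 0.007], [-0.012, 0.005, -1.0]]
force: [0.7, 0.7, 0.2]
finger_gap: 0.146
grip_force: 0.0
```

```bash
python3 - <<'E'
from station import *
import cv2,numpy as np
c=np.zeros((600,800,3),np.uint8)
t=camera("top")["pixels"][:,:,::-1];d=camera("side")["pixels"][:,:,::-1]
c[:600,:380]=cv2.resize(t[225:375,135:230],(380,600),interpolation=2);c[:600,400:]=cv2.resize(d[130:430,180:380],(400,600),interpolation=2)
cv2.imwrite("pics/F.png",c)
E
```

```text
(no output)
```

View pics/F.png

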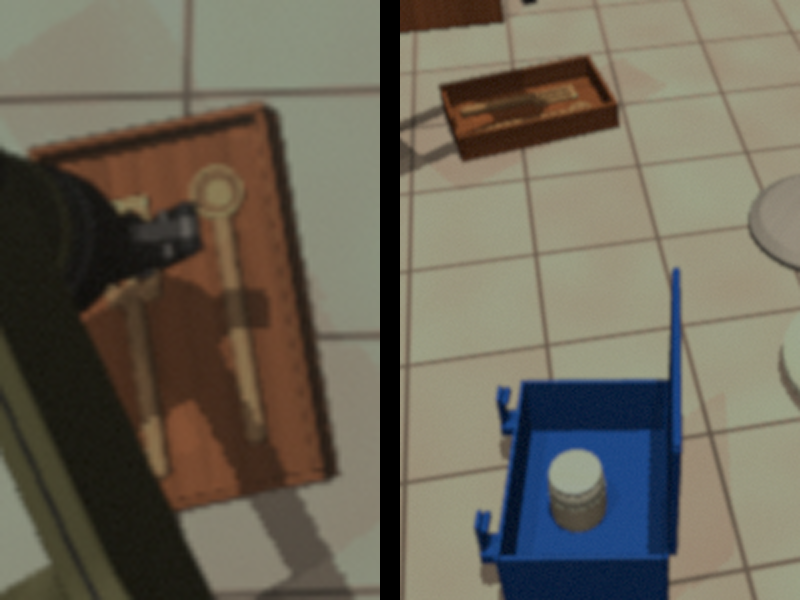

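Call:
move_arm:
  plan:
    - [1,[0,0,0.2],[0,0,0]]
    - [1,[0.2,-1,0.45],[0,0,-0.08]]
    - [1,[0.2,-1,0.45],[0,0,-0.08]]
    - [1,[0.2,-1,0.45],[0,0,-0.08]]
    - [1,[0.2,-1,0.45],[0,0,-0.08]]
    - [1,[0.2,-1,0.45],[0,0,-0.08]]

```text
time: 15.5
ee_pos: [487.0, 122.6, 293.7]
tcp_rot: [[-0.999, -0.049, -0.001], [-0.049, 0.999, -0.003], [0.001, -0.003, -1.0]]
force: [1.2, 1.1, -0.3]
finger_gap: 0.001
grip_force: 0.0
```

Call:
move_arm:
  plan:
    - [1,[0.2,-1,0],[0,0,-0.08]]
    - [1,[0.2,-1,0],[0,0,-0.08]]
    - [1,[0.2,-1,0],[0,0,-0.08]]
    - [1,[0.2,-1,0],[0,0,-0.08]]
    - [1,[0.2,-1,0],[0,0,-0.08]]

```text
time: 16.0
ee_pos: [527.1, -77.7, 292.0]
tcp_rot: [[-0.997, 0.077, -0.003], [0.077, 0.997, -0.002], [0.003, -0.002, -1.0]]
force: [-0.1, -0.0, 0.6]
finger_gap: 0.002
grip_force: 0.0
```

Call:
move_arm:
  plan:
    - [1,[0.2,-1,0],[0,0,-0.07]]
    - [1,[0.2,-1,0],[0,0,-0.07]]
    - [1,[0.2,-1,0],[0,0,-0.07]]
    - [1,[0.2,-1,0],[0,0,-0.07]]
    - [1,[0.2,-1,0],[0,0,-0.07]]
    - [1,[0.2,-1,0],[0,0,-0.07]]

```text
time: 16.6
ee_pos: [566.4, -272.8, 291.7]
tcp_rot: [[-0.983, 0.182, -0.003], [0.182, 0.983, 0.003], [0.004, 0.002, -1.0]]
force: [0.1, 0.3, -0.2]
finger_gap: -0.0
grip_force: 0.0
```

Call:
move_arm:
  plan:
    - [1,[0.01,-0.25,0],[0,0,0]]
    - [1,[0.01,-0.5,0],[0,0,0]]
    - [1,[0.01,-0.5,0],[0,0,0]]
    - [1,[0.01,-0.5,-0.15],[0,0,0]]
    - [1,[0.01,-0.5,-0.3],[0,0,0]]
    - [1,[0.01,-0.5,-0.445],[0,0,0]]
    - [1,[0.01,-0.5,-0.445],[0,0,0]]
    - [1,[0.01,-0.5,-0.445],[0,0,0]]

```text
time: 17.4
ee_pos: [568.8, -370.5, 205.0]
tcp_rot: [[-0.984, 0.179, -0.002], [0.179, 0.984, 0.002], [0.002, 0.002, -1.0]]
force: [1.1, 0.5, 1.0]
finger_gap: 0.002
grip_force: 0.0
```

```bash
python3 - <<'E'
from station import *
import cv2,numpy as np
c=np.zeros((600,800,3),np.uint8)
t=camera("top")["pixels"][:,:,::-1];d=camera("side")["pixels"][:,:,::-1]
c[:450,:400]=cv2.resize(t[200:350,405:545],(400,450),interpolation=2);c[:600,400:]=cv2.resize(d[150:450,180:380],(400,600),interpolation=2)
cv2.imwrite("pics/G.png",c)
# arc steps, world deltas from start of pull (bin frame tip point)
y=-.183;ex=np.array([np.cos(y),np.sin(y)])
for th in np.arange(1.6,-.01,-.1):
    r=130; x=75-r*np.cos(th)+8*np.sin(th)+11; z=85+r*np.sin(th)+8*np.cos(th)
    w=np.array([441,-349])+x*ex; print(round(th,2),w.round(0),round(z))
E
```

```text
1.6 [ 537. -367.] 215
1.5 [ 524. -364.] 215
1.4 [ 512. -362.] 214
1.3 [ 499. -360.] 212
1.2 [ 487. -357.] 209
1.1 [ 475. -355.] 204
1.0 [ 463. -353.] 199
0.9 [ 452. -351.] 192
0.8 [ 442. -349.] 184
0.7 [ 433. -347.] 175
0.6 [ 425. -346.] 165
0.5 [ 417. -345.] 154
0.4 [ 411. -343.] 143
0.3 [ 406. -342.] 131
0.2 [ 402. -342.] 119
0.1 [ 399. -341.] 106
-0.0 [ 398. -341.] 93
```

View pics/G.png

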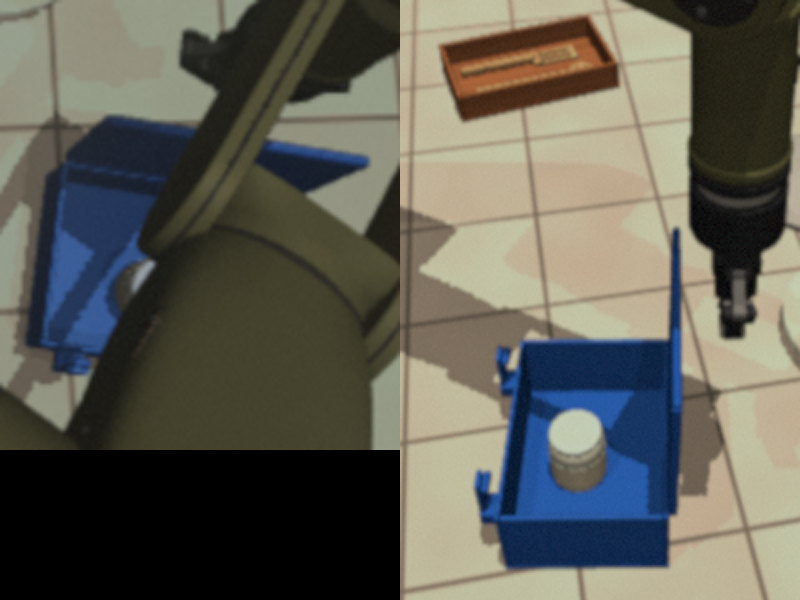

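Call:
move_arm:
  plan:
    - [1,[-0.1,0.02,0.01],[0,0,0]]
    - [1,[-0.16,0.03,0.02],[0,0,0]]
    - [1,[-0.225,0.045,0.035],[0,0,0]]
    - [1,[-0.29,0.055,0.03],[0,0,0]]
    - [1,[-0.35,0.065,0.02],[0,0,0]]
    - [1,[-0.41,0.08,0.005],[0,0,0]]
    - [1,[-0.47,0.09,-0.01],[0,0,0]]
    - [1,[-0.53,0.1,-0.04],[0,0,0]]
    - [1,[-0.585,0.11,-0.075],[0,0,0]]
    - [1,[-0.635,0.12,-0.115],[0,0,0]]
    - [1,[-0.68,0.13,-0.16],[0,0,0]]
    - [1,[-0.72,0.135,-0.21],[0,0,0]]
    - [1,[-0.76,0.14,-0.265],[0,0,0]]
    - [1,[-0.79,0.15,-0.32],[0,0,0]]
    - [1,[-0.815,0.155,-0.38],[0,0,0]]
    - [1,[-0.85,0.16,-0.43],[0,0,0]]
    - [1,[-0.87,0.16,-0.465],[0,0,0]]
    - [1,[-0.87,0.16,-0.465],[0,0,0]]

```text
time: 19.3
ee_pos: [393.2, -340.1, 111.0]
tcp_rot: [[-0.983, 0.181, -0.002], [0.181, 0.983, 0.002], [0.003, 0.002, -1.0]]
force: [0.1, 0.2, 0.5]
finger_gap: 0.001
grip_force: 0.0
```

Call:
move_arm:
  plan:
    - [1,[-0.03,0.005,-0.02],[0,0,0]]
    - [1,[-0.06,0.01,-0.04],[0,0,0]]
    - [1,[-0.06,0.01,-0.055],[0,0,0]]
    - [1,[-0.06,0.01,-0.07],[0,0,0]]
    - [1,[-0.06,0.01,-0.08],[0,0,0]]
    - [1,[-0.06,0.01,-0.09],[0,0,0]]
    - [1,[-0.06,0.01,-0.09],[0,0,0]]

```text
time: 20.0
ee_pos: [382.5, -338.9, 94.3]
tcp_rot: [[-0.984, 0.181, 0.0], [0.181, 0.984, -0.0], [-0.0, 0.0, -1.0]]
force: [0.0, 0.2, 0.4]
finger_gap: 0.001
grip_force: 0.0
```

Call:
move_arm:
  plan:
    - [1,[0,0,-0.01],[0,0,0]]
    - [1,[0,0,-0.015],[0,0,0]]
    - [1,[0,0,-0.015],[0,0,0]]

```text
time: 20.3
ee_pos: [383.0, -339.2, 92.7]
tcp_rot: [[-0.984, 0.18, 0.001], [0.18, 0.984, -0.001], [-0.001, -0.001, -1.0]]
force: [-2.4, 2.5, 13.6]
finger_gap: 0.002
grip_force: 6.7
```

Call:
move_arm:
  plan:
    - [1,[0,0,-0.008],[0,0,0]]
    - [1,[0,0,-0.008],[0,0,0]]

```text
time: 20.5
ee_pos: [383.0, -339.3, 92.5]
tcp_rot: [[-0.984, 0.18, 0.001], [0.18, 0.984, -0.002], [-0.001, -0.001, -1.0]]
force: [-5.8, 4.0, 24.0]
finger_gap: 0.001
grip_force: 12.1
```

Call:
move_arm:
  plan:
    - [1,[0,0,0.15],[0,0,0]]
    - [1,[0,0,0.4],[0,0,0]]
    - [1,[0,0,0.6],[0,0,0]]
    - [1,[0.2,0.5,0.6],[0,0,0]]
    - [1,[0.2,1,0.6],[0,0,0]]
    - [1,[0.2,1,0.6],[0,0,0]]
    - [1,[0.2,1,0.6],[0,0,0]]
    - [1,[0.2,1,0.6],[0,0,0]]

```text
time: 21.3
ee_pos: [422.2, -133.7, 209.4]
tcp_rot: [[-0.984, 0.175, -0.001], [0.175, 0.984, 0.003], [0.001, 0.003, -1.0]]
force: [-0.4, 0.0, 0.7]
finger_gap: -0.001
grip_force: 0.0
```

```bash
python3 - <<'E'
from station import *
import cv2,numpy as np
from h import proj
c=np.zeros((600,800,3),np.uint8)
t=camera("top")["pixels"][:,:,::-1].copy();d=camera("side")["pixels"][:,:,::-1].copy()
c[:250,:400]=cv2.resize(t[225:350,135:335],(400,250),interpolation=2)
c[260:560,:400]=cv2.resize(t[240:345,405:545],(400,300),interpolation=2)
o=cv2.resize(d[150:450,180:380],(400,600),interpolation=2)
o[360:600]=cv2.resize(d[300:420,190:340],(400,240+80),interpolation=2)[:240]
c[:,400:]=o
cv2.imwrite("pics/H.png",c);s=get_state();print(s["time"],s["force"])
E
```

```text
21.4 [ 0.22883761  0.19430298 -1.2397406 ]
```

View pics/H.png

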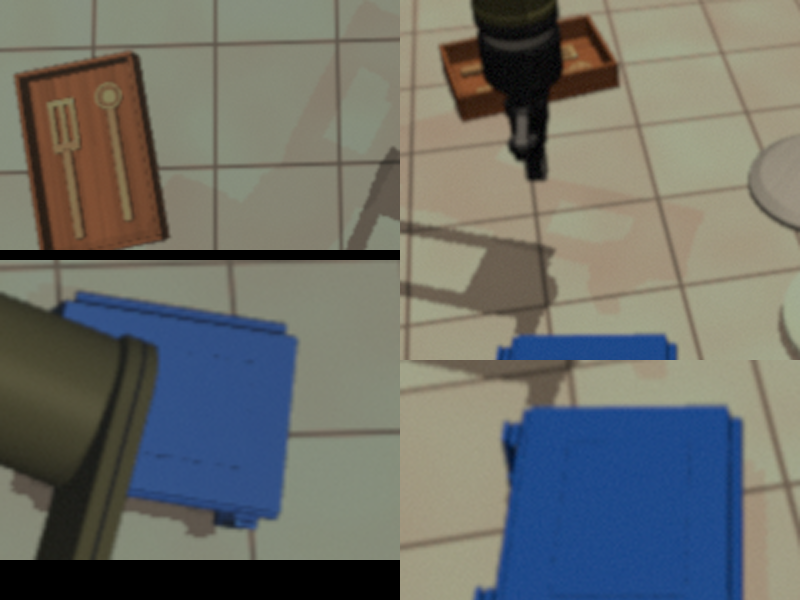

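```bash
python3 -c "
from station import *
print(sign_off())"
```

```text
the job is handed in; nothing more can be done
None
```

I've handed the job in at about 21 s. The last pictures and force readings show the tin in the bin, both utensils lying in the tray and the lid snapped shut. The plates and cooker lid were never touched, and no verdict came back.

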